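Free a dish from a dead imager by its hidden manual release

ROBOT

A 6-joint arm with a two-finger parallel gripper is mounted at the origin on a cart in front of the work surface, level with it; the furniture and walls round the work are solid. World frame = base frame: x ahead of the robot, y to its left, z up, the work surface at z = 0. Lengths are in m, angles in rad, forces in N, time in s.
With the tool pointing down it reaches from about 0.275 to 1 m from the base axis. Payload 8.4 kg.
Tool frame: the origin (TCP) lies on the mounting face of the last link; the fingertips stand 173 mm ahead of it and the grasp point (between the pads) lies hold_point_z ahead of it (hold_point_z is the distance from the TCP to the grasp point, in m); z points along the fingers, y is the line along which they close (so a half turn about z gives the same grasp; the last joint's range is limited). The gripper opens to 85 mm and grips with 20 to 120 N. Pads are 22 mm wide; open, the fingers measure 114 mm over their backs; the gripper's body (76 mm by 85 mm) begins 54 mm behind the grasp point. The pads swing forward as they close: fully open they stand 13 mm farther back than shut.
Start: joints at [1.214, 0.353, 1.633, -0, 1.155, -0.002], TCP at [0.217, 0.586, 0.405] pointing down, gripper open.
Joint ranges: [-2.63, 2.63], [-0.92, 2.1], [0.06, 2.66], [-1.3, 4.44], [0, 2.69], [-3.02, 3.02]. Speed limits (rad/s): [2.22, 2.22, 2.79, 3.14, 3.14, 3.14].

INTERFACE

Orientations are given as a unit quaternion [w, x, y, z].
In Python, from cell import move_pose, move_linear, set_joints, open_jaws, gripper_close, hold, ik, read_state, grab_frame, camera_model, PlanningError, close_job, hold_point_z gives the robot as it stands. Calls block until the motion is done:
- move_pose(position, orientation): joint-space move of the TCP to a pose.
- move_linear(position, frame=None, v=0.15): straight line of the TCP; frame=None keeps the orientation; v is the mean speed in m/s.
- set_joints(angles): joint-space move.
- open_jaws() and gripper_close(): open the fingers fully, or close them until they stop; the grip force is fixed at half the most.
- hold(seconds).
- ik(position, orientation): joint angles nearest the present ones, or None.
- read_state(): the state.
- grab_frame(name): name is "scene" or "top" or "wrist"; returns the picture (384x512x3 uint8, red, green, blue); there is no depth.
- camera_model(name): a dict with "camera_matrix" (3x3 intrinsics, pixels), "R" (3x3) and "t" (3): a world point X has camera coordinates R X + t; the wrist camera has in their place "T_tool_cam" (4x4, takes a point from camera to tool coordinates, whose origin is the TCP and whose axes are the flange's). Camera axes: x right, y down, z forward; pixel columns grow to the right and rows downward; lengths in m; the calibration is good to about 2 mm. A picture is of the moment at which its call begins: read the wrist's pose just before it. camera_model takes no time and is no camera call.
A pose or a line that the arm cannot do raises PlanningError and nothing moves.
- close_job(): hands the job in; it is judged then, once.
The state is a dict: "time": time; "joint_pos": joint angles; "dq": joint speeds; "tau": joint torques, N m; "tool_pos": TCP position; "eef_rot": TCP orientation; "force": force on the tool from outside, world axes, zero at the start; "ft_torque": the same for the moment, N m; "grip_width": finger opening in m; "grasp_force": force on a finger pad.
Only numpy, scipy, OpenCV 4.12 (cv2) and the standard library are available. Lean on these libraries where they do the work, as an engineer would, in place of code of your own. Each camera call takes 0.05 s, during which the arm holds its last target. There are 200 camera calls.

TASK

The dish imager lost power in mid-scan with a petri dish shut in its drawer. With shut fingers, feel your way gently along the slatted band in the slot on top of the imager until they sink into the manual release, which stopped somewhere under the band, and press it home so that the drawer slides out. Then lift the dish out, keep it level, and set it flat on the cooling block in front of the centrifuge, with its whole base on the block, without pushing hard on the imager or disturbing the other things.

Things in the scene. Friction and masses are not known exactly. Their poses are not given: they have to be found in the camera images.
- imager: Fixed white bench instrument, 190 deep (x) x 310 wide (y) x 94 mm high; origin at the centre of its underside. Its front (-x) has the drawer and faces the robot, yaw -0.35 to -0.05 rad. A round turret 94 mm across, 20 mm high, stands on top, 32 mm behind the centre. Housing rigid; more than 50 N on any part of it is pushing hard.
- slot (a point): Centre of the release slot in the imager's top front edge, on the black slatted band that is its floor, 86 mm above the bench, 60 mm in front of the imager's centre; axes as the imager's. Slot 40 mm (x) x 144 mm (y), walls 8 mm above the band. The band lies on thin foam (sinks 0.5 mm at 5 N, at most 2 mm), save the one part described under the slot ends. A press of 3 to 8 N suits sliding.
- slot_left (a point): Left end (+y) of the slot, on the band, 72 mm from its centre. One part of the band, 44 mm long and as wide as the slot, is the top of the release plunger. It looks like the rest, only 1 mm lower; its centre is anywhere within 40 mm either side of the slot's centre, new each time, and nothing reports where. It yields only to fingertips that are wholly on it.
- slot_right (a point): Right end (-y) of the slot, 72 mm from its centre. The plunger sinks 6 mm at a light push (1 to 2 N), so the fingertips drop into a pocket with upright end walls; centre them between these walls, as fingers that overlap the pocket's edge bear on it. Then it is firm up to 5 N and sinks 6 mm more, to a stop at 12 N; 2.5 mm into these 6 mm (about 8 N) the drawer is let go. It springs back.
- drawer (a joint): How far the drawer is out, m: 0 shut and latched, 0.112 fully out. Once let go, a damped spring drives it out (to the imager's -x) to its stop within 2 s and keeps it there; it cannot be pulled while latched. Tray 132 mm wide inside (y), sides 42 mm and front panel 75 mm above the bench, tray floor 22 mm above the bench.
- dish: Closed flat petri dish, lid 64 mm and body 60 mm across, 15 mm high, 15 to 30 g, origin at the centre of its underside. In the drawer, 42 mm in front of the imager's centre when shut, 154 mm when out. Four 5 mm high pins at its rim, 36 degrees off the imager's x line through it, centre it; its left and right sides (+-y) are free for fingers.
- cool_block: Fixed low cooling block with a 12 x 8 grid of small wells, 220 mm (its x) x 104 mm (its y), flat top 23 mm above the bench, origin at the centre of its underside. It lies in front of the large grey centrifuge, which is at the left rear.
- timer: Bystander: small white bench timer, about 47 x 66 x 64 mm; origin at the centre of its underside.
- big_jar: Bystander: wide screw-lid jar, 88 mm across, 122 mm high; origin at the centre of its underside.
- small_jar: Bystander: small screw-lid jar, 57 mm across, 76 mm high; origin at the centre of its underside.
- marker: Bystander: felt marker lying down, 130 mm long, 12 mm thick; origin at the centre of its underside.
- tip_box: Bystander: pipette tip box with clear cover, about 122 x 89 x 80 mm; origin at the centre of its underside.
- carton: Bystander: small card box, 65 x 120 x 75 mm; origin at the centre of its underside.

How it is judged:
By the outcome, as a careful person would: the job done as asked, in the order asked, and still so for the second after the job is handed in, with the robot touching nothing.
It also fails if it takes over 58 s, if anything falls off the work surface, if the arm or the gripper's body presses on something with over 40 N, if the wrist force passes 120 N, or if a joint passes its speed limit or range.

## Working session

There is one attempt and no reset: what is moved stays moved. The work goes in short steps, each a Python script; the robot and the scene stay as the last script left them, time stands still between calls to the robot, and variables do not carry over. Pictures are saved under pics/ and viewed, at most 10 in all, crops included, and the job is handed in when it is done.

```bash
mkdir -p pics; ls
python3 - <<'E'
from cell import *
import cv2, numpy as np
print(hold_point_z)
s=read_state(); print({k:s[k] for k in('time','tool_pos','eef_rot','force','grip_width')})
for n in('scene','top','wrist'):
    cv2.imwrite(f'pics/{n}0.png',grab_frame(n)[:,:,::-1]); m=camera_model(n); print(n,{k:np.round(v,4).tolist() for k,v in m.items()})
a=cv2.imread('pics/scene0.png');b=cv2.imread('pics/top0.png')
E
```

```text
pics
0.1547
{'time': 0.0, 'tool_pos': array([0.21703592, 0.58584285, 0.40396133]), 'eef_rot': array([-1.21967198e-04,  1.76467430e-01,  9.84306224e-01, -6.98539736e-04]), 'force': array([-0.60078361, -0.40047613,  0.03334901]), 'grip_width': 0.08539120031374976}
scene {'camera_matrix': [[494.2396, 0.0, 256.1481], [0.0, 494.2396, 196.5394], [0.0, 0.0, 1.0]], 'R': [[0.8863, -0.4632, -0.0028], [-0.2505, -0.4742, -0.844], [0.3896, 0.7487, -0.5363]], 't': [-0.4768, 0.136, 1.6099]}
top {'camera_matrix': [[470.8537, 0.0, 252.3153], [0.0, 470.8537, 202.1322], [0.0, 0.0, 1.0]], 'R': [[0.2381, -0.9712, -0.0014], [-0.8337, -0.2036, -0.5134], [0.4983, 0.1234, -0.8582]], 't': [-0.2091, 0.444, 1.8279]}
wrist {'camera_matrix': [[341.0903, 0.0, 254.0436], [0.0, 341.0903, 195.2211], [0.0, 0.0, 1.0]], 'T_tool_cam': [[-0.0003, -0.9552, -0.2959, 0.0763], [1.0, -0.0004, 0.0001, -0.0011], [-0.0002, -0.2959, 0.9552, 0.0304], [0.0, 0.0, 0.0, 1.0]]}
```

View pics/scene0.png

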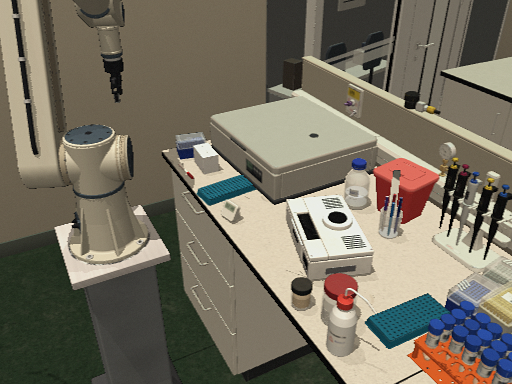

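View pics/top0.png

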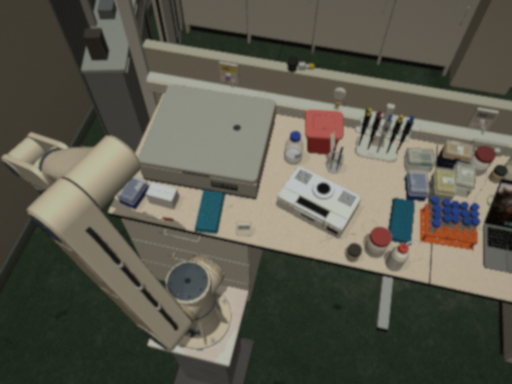

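The top view shows the imager at about (318,200) with its dark slot at (312,210). The cooling block is the teal plate at (209,211), in front of the grey centrifuge. The other teal plate, at (401,219), is a decoy. I'll take rough positions from these, then look closer with the wrist camera.

```bash
cat > h.py <<'E'
from cell import *
import cv2, numpy as np
from scipy.spatial.transform import Rotation as Ro
def tool(yaw):  # tool down; tool x = (cos,sin), tool y = (sin,-cos): yaw of tool x
    c,s=np.cos(yaw),np.sin(yaw)
    q=Ro.from_matrix([[c,s,0],[s,-c,0],[0,0,-1]]).as_quat()
    return np.array([q[3],q[0],q[1],q[2]])
def cam(name,st=None):
    m=camera_model(name); K=np.array(m['camera_matrix'])
    if name!='wrist':
        R,t=np.array(m['R']),np.array(m['t']); return K,R.T,-R.T@t
    T=np.array(m['T_tool_cam']); w,x,y,z=st['eef_rot']; R=Ro.from_quat([x,y,z,w]).as_matrix()
    return K,R@T[:3,:3],R@T[:3,3]+np.array(st['tool_pos'])
def cast(c,px,z):
    K,R,o=c; px=np.atleast_2d(px).astype(float)
    d=(R@np.linalg.solve(K,np.c_[px,np.ones(len(px))].T)).T
    return o+d*((z-o[2])/d[:,2])[:,None]
def tri(cs,pxs):
    A=np.zeros((3,3));b=np.zeros(3)
    for (K,R,o),p in zip(cs,pxs):
        d=R@np.linalg.solve(K,[*p,1]); d/=np.linalg.norm(d); P=np.eye(3)-np.outer(d,d); A+=P;b+=P@o
    X=np.linalg.solve(A,b); return X
def snap(name):
    st=read_state(); im=grab_frame('wrist')[:,:,::-1].copy(); cv2.imwrite(f'pics/{name}.png',im); np.savez(f'pics/{name}.npz',**{k:st[k] for k in('eef_rot','tool_pos')}); return im,st
E
python3 - <<'E'
from h import *
c=cam('top'); im=cv2.imread('pics/top0.png')
print('slot',cast(c,(312,210),.086),'block',cast(c,(209,211),.023))
# teal mask
h=cv2.cvtColor(im,cv2.COLOR_BGR2HSV); m=cv2.inRange(h,(85,90,40),(105,255,200))
for k in cv2.findContours(m,0,2)[0]:
    if cv2.contourArea(k)>200:
        b=cv2.boxPoints(cv2.minAreaRect(k)); print(cv2.contourArea(k),cast(c,b,.023)[:,:2].round(3).tolist())
print('imager corners',cast(c,[(303,167),(360,194),(334,227),(277,194)],.094)[:,:2].round(3).tolist())
print(tool(0),read_state()['eef_rot'])
E
```

```text
slot [[ 0.52424028 -0.34437898  0.086     ]] block [[0.45063062 0.08872266 0.023     ]]
777.0 [[0.494, -0.68], [0.709, -0.677], [0.721, -0.769], [0.506, -0.766]]
780.0 [[0.348, 0.12], [0.555, 0.146], [0.556, 0.052], [0.35, 0.031]]
imager corners [[0.726, -0.268], [0.645, -0.529], [0.462, -0.446], [0.562, -0.186]]
[0. 1. 0. 0.] [-8.78981243e-05  1.76475971e-01  9.84304796e-01 -5.40923439e-04]
```

```bash
python3 - <<'E'
from h import *
yaw=-0.33
for y in (yaw,yaw+np.pi): print(ik([.53,-.345,.40],tool(y)))
q=tool(yaw)
try:
    gripper_close()
    move_pose([.40,.09,.42],q); snap('b1')
    move_linear([.52,.06,.42],v=.3); snap('b2')
    move_pose([.48,-.30,.42],q); snap('s1')
    move_linear([.58,-.37,.42],v=.3); snap('s2')
except PlanningError as e: print(e)
s=read_state(); print(s['time'],s['tool_pos'],s['force'])
E
python3 -c "
import cv2,numpy as np
I=[cv2.imread(f'pics/{n}.png') for n in('b1','b2','s1','s2')]
g=np.vstack([np.hstack(I[:2]),np.hstack(I[2:])]);cv2.imwrite('pics/g.png',cv2.resize(g,(800,600),interpolation=cv2.INTER_AREA))"
```

```text
[-5.79410064e-01  3.68631068e-01  1.62137992e+00 -4.44089210e-16
  1.15158167e+00  1.32138626e+00]
[-5.79410064e-01  3.68631068e-01  1.62137992e+00 -4.44089210e-16
  1.15158167e+00 -1.82020639e+00]
5.5083 [ 0.58005545 -0.36896417  0.41943038] [-0.31844114  0.45273552  0.56273615]
```

View pics/g.png

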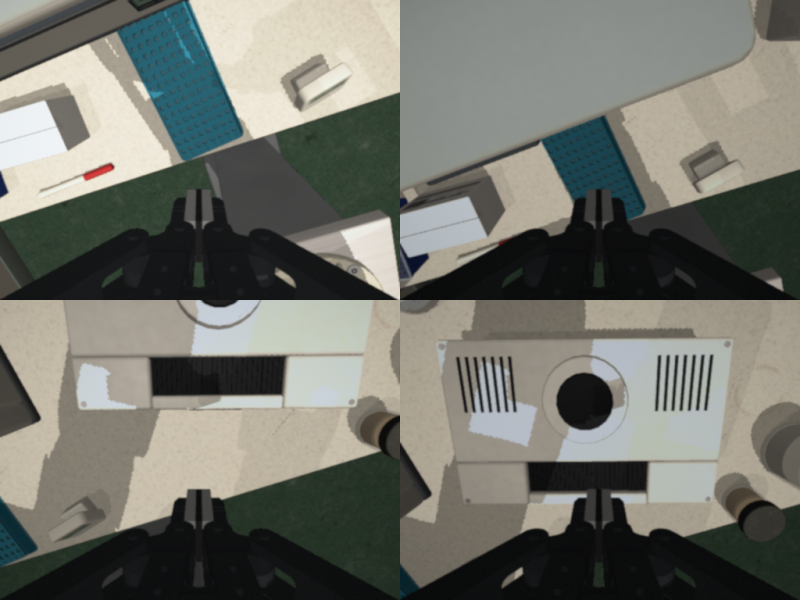

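The grid shows the block at tile b1 around (180,80) and the slot at tile s1, (151..285, 357..395). In s2 the whole imager top is visible, with corners near (438,340), (732,340), (711,502) and (466,502). I'll zoom in on the slot and the block.

Run:
```python
import cv2,numpy as np
a=cv2.imread('pics/s1.png')[60:145,80:480]; b=cv2.imread('pics/s2.png')[40:270,40:440]
cv2.imwrite('pics/g2.png',np.vstack([cv2.resize(a,(800,170),interpolation=2),cv2.resize(b,(748,430),interpolation=2).__class__(0) if 0 else cv2.copyMakeBorder(cv2.resize(b,(740,425),interpolation=2),0,0,0,60,0)]))
for n in('b1','b2'):
    h=cv2.cvtColor(cv2.imread(f'pics/{n}.png'),cv2.COLOR_BGR2HSV); m=cv2.inRange(h,(85,90,40),(105,255,255)); m=cv2.morphologyEx(m,3,np.ones((9,9)))
    k=max(cv2.findContours(m,0,2)[0],key=cv2.contourArea); print(n,cv2.approxPolyDP(k,4,True)[:,0].tolist())
```

```text
b1 [[227, 0], [220, 8], [151, 37], [232, 201], [239, 205], [302, 177], [310, 167], [241, 0]]
b2 [[180, 179], [223, 256], [237, 253], [240, 241], [268, 241], [271, 253], [286, 258], [290, 281], [310, 271], [309, 252], [261, 149]]
```

View pics/g2.png

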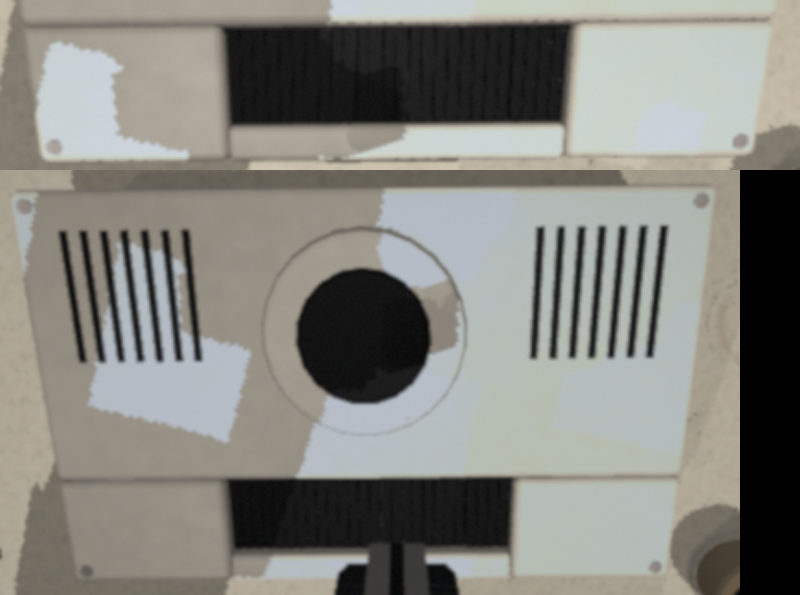

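The slot's band and the housing screws are sharp in both views: the slot rear corners are at s1 (194,73) and (366,72), and at s2 (164,207) and (317,207). I'll triangulate these.

Run:
```python
from h import *
L=lambda n: cam('wrist',np.load(f'pics/{n}.npz'))
s1,s2,b1,b2=map(L,('s1','s2','b1','b2'))
P={'scrL':((107.5,133.5),(87,257)),'scrR':((450,130),(394,254.8)),'RL':((194,73),(163.8,207.2)),'RR':((366,72),(317.3,207.2)),'FL':((196,122),(166.5,244.5)),'FR':((362.5,121),(315.7,244))}
X={}
for k,(p,q) in P.items():
    z=.086 if k[0]!='s' else .094
    X[k]=tri((s1,s2),(p,q)); print(k,X[k].round(4),cast(s1,p,z)[0,:2].round(4),cast(s2,q,z)[0,:2].round(4))
def yaw(l,r): d=l-r; return np.arctan2(-d[0],d[1]), np.hypot(*d[:2])
a=lambda k,z=.086:(cast(s1,P[k][0],z)[0]+cast(s2,P[k][1],z)[0])/2
for k in (('scrL','scrR',.094),('RL','RR',.086),('FL','FR',.086)): print(k,yaw(a(k[0],k[2]),a(k[1],k[2])))
c=sum(a(k) for k in('RL','RR','FL','FR'))/4; print('slot c',c)
print('depth x',np.linalg.norm((a('RL')+a('RR')-a('FL')-a('FR'))/2))
r=cast(s2,[(53,59.5),(418.9,56.2)],.094); print('rear scr',r,yaw(*r)); f=(a('scrL',.094)+a('scrR',.094))/2; print('front scr mid',f,'rear-front',r.mean(0)-f, np.linalg.norm(r.mean(0)-f))
# block: right-front corner, left side lines
print('b1',cast(b1,[(151,37),(236,205),(306,174),(241,0)],.023)[:,:2].round(4).tolist())
print('b2',cast(b2,[(180,179),(261,149),(310,264)],.023)[:,:2].round(4).tolist())
print('near right corner',tri((b1,b2),((308,175),(312,274))))
```

```text
scrL [ 0.5575 -0.1934  0.0946] [ 0.5574 -0.1932] [ 0.5574 -0.1928]
scrR [ 0.4656 -0.4715  0.0955] [ 0.4652 -0.4722] [ 0.4646 -0.472 ]
RL [ 0.5793 -0.2813  0.0904] [ 0.5797 -0.2807] [ 0.5782 -0.2797]
RR [ 0.534  -0.4157  0.092 ] [ 0.5338 -0.4174] [ 0.5316 -0.4162]
FL [ 0.5418 -0.2671  0.0859] [ 0.5416 -0.2673] [ 0.542  -0.2669]
FR [ 0.4957 -0.4047  0.0868] [ 0.4954 -0.4052] [ 0.4956 -0.4044]
('scrL', 'scrR', 0.094) (np.float64(-0.3200755170295965), np.float64(0.293987664983839))
('RL', 'RR', 0.086) (np.float64(-0.32647348291301637), np.float64(0.1442403686533417))
('FL', 'FR', 0.086) (np.float64(-0.32434408632799827), np.float64(0.1453095171292018))
slot c [ 0.53722398 -0.34222623  0.086     ]
depth x 0.03924773648816537
rear scr [[ 0.72496523 -0.24831429  0.094     ]
 [ 0.63218595 -0.52755559  0.094     ]] (np.float64(-0.3207796242041696), np.float64(0.29425107891341157))
front scr mid [ 0.51114676 -0.33255794  0.094     ] rear-front [ 0.16742883 -0.055377    0.        ] 0.17634915343001262
b1 [[0.5503, 0.1453], [0.3589, 0.1251], [0.3679, 0.0398], [0.5522, 0.0507]]
b2 [[0.5273, 0.143], [0.5299, 0.0476], [0.3796, 0.0361]]
near right corner [0.36626549 0.03781411 0.0236881 ]
```

Run:
```python
import cv2,numpy as np
a=cv2.imread('pics/b1.png')[0:225,130:330]; b=cv2.imread('pics/b2.png')[130:300,150:330]
cv2.imwrite('pics/g3.png',np.hstack([cv2.resize(a,(400,450),interpolation=2),cv2.copyMakeBorder(cv2.resize(b,(400,378),interpolation=2),0,72,0,0,0)]))
```

```text
(no output)
```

View pics/g3.png

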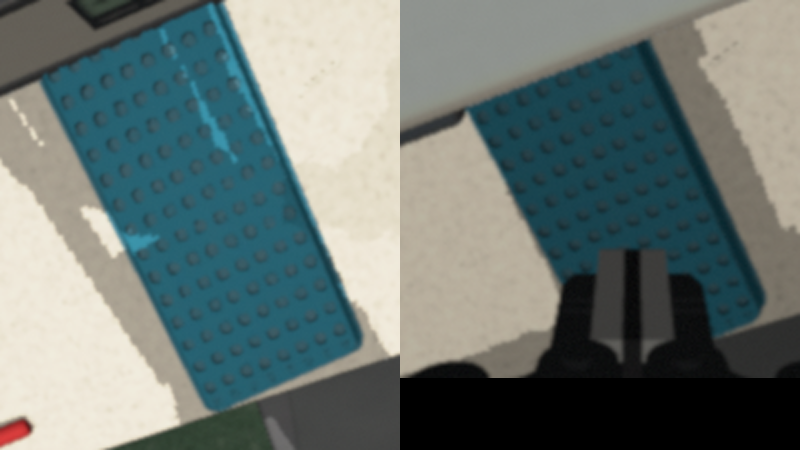

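```bash
cat > feel.py <<'E'
from h import *
YAW=-.322; C=np.array([.5378,-.3417]); U=np.array([-np.sin(YAW),np.cos(YAW)])
def at(s,z,v=.06): move_linear([*(C+U*s),z],v=v)
E
python3 - <<'E'
from feel import *
b1=cam('wrist',np.load('pics/b1.npz'))
print('wells near row L,mid,R',cast(b1,[(235.5,195.5),(267.75,179),(300,162.5)],.023)[:,:2].round(4).tolist(),'timer',cast(b1,[(365,120),(410,135),(450,88)],.03)[:,:2].round(3).tolist())
print('left edge',cast(b1,[(152.5,40),(228,195)],.023)[:,:2].round(4).tolist(),'right inner',cast(b1,[(232.5,0),(304,167)],.023)[:,:2].round(4).tolist(), 'near edge',cast(b1,[(245,202),(290,183)],.023)[:,:2].round(4).tolist())
q=tool(YAW)
move_pose([*(C+U*.05),.30],q); at(.05,.266,.1); hold(.2)
f0=read_state()['force']; z=.266; t=read_state()['time']; print('base',f0,t)
n=0
while n<60:
    z-=.0005; at(.05,z); n+=1
    f=(read_state()['force']-f0)[2]
    if f>3: break
    if z<.252: print('no contact'); break
s=read_state(); print(n,z,s['tool_pos'],s['force']-f0,s['time']-t)
np.savez('feel.npz',f0=f0,z=z)
E
```

```text
wells near row L,mid,R [[0.3697, 0.1219], [0.3762, 0.0815], [0.3825, 0.0424]] timer [[0.405, -0.034], [0.375, -0.075], [0.408, -0.122]]
left edge [[0.5473, 0.145], [0.373, 0.1296]] right inner [[0.5548, 0.0584], [0.3762, 0.0396]] near edge [[0.359, 0.1143], [0.3638, 0.0595]]
base [ 0.14701685 -0.95269164  0.0380678 ] 6.8333
15 0.2585 [ 0.55364252 -0.29427075  0.25883993] [-1.78860072  1.7296016   5.67327845] 3.749999999999999
```

Run:
```python
from feel import *
d=np.load('feel.npz'); f0=d['f0']; zb=z=float(d['z']); s=.05; log=[]; found=False
F=lambda:read_state()['force']-f0
while s>-.05 and not found:
    s-=.004; at(s,z,.1); f=F(); log.append((round(s*1e3),round(z*1e3,2),f.round(1).tolist()))
    if f[2]>8: z+=.0004
    elif f[2]>6.5: z+=.0002
    elif f[2]<2:
        while F()[2]<2.5:
            z-=.001; at(s,z); f=F(); log.append(('d',round(z*1e3,2),f.round(1).tolist()))
            if z<zb-.0048: found=True; break
    elif f[2]<4: z-=.0001
st=read_state()
for l in log: print(*l)
print(found,s,z,st['time']); np.savez('feel2.npz',s=s,z=z)
```

```text
46 258.5 [0.1, 2.4, 5.0]
42 258.5 [0.1, 2.4, 4.1]
38 258.5 [0.3, 2.4, 5.0]
34 258.5 [0.9, 1.8, 4.0]
30 258.5 [0.0, 1.6, 4.8]
26 258.5 [0.0, 1.8, 4.9]
22 258.5 [-0.2, 1.5, 4.2]
18 258.5 [0.0, 2.4, 4.4]
14 258.5 [-0.3, 1.8, 5.5]
10 258.5 [0.0, 2.1, 5.5]
6 258.5 [-0.0, 1.9, 5.5]
2 258.5 [1.0, 1.3, 5.4]
-2 258.5 [0.2, 2.9, 5.1]
-6 258.5 [-0.3, 2.2, 4.7]
-10 258.5 [0.1, 0.5, 1.2]
d 257.5 [-0.0, -0.2, 1.7]
d 256.5 [-1.2, -0.2, 1.6]
d 255.5 [-2.0, 0.1, 2.6]
-14 255.5 [0.0, 0.5, 2.3]
-18 255.4 [0.2, 1.0, 1.1]
d 254.4 [-1.1, -0.4, 2.2]
d 253.4 [-1.6, -0.6, 2.4]
True -0.018000000000000013 0.2534 16.0833
```

Run:
```python
from feel import *
d=np.load('feel.npz'); f0=d['f0']; e=np.load('feel2.npz'); s=float(e['s']); z=float(e['z'])
fn=lambda:read_state()['force']-f0
for i in range(9):
    s-=.0015; at(s,z); f=fn(); st=read_state(); print(round(s*1e3,1),f.round(1),((st['tool_pos'][:2]-C)@U*1e3).round(2))
    if f[:2]@U>4: break
print(st['time'],st['tool_pos'][2]); np.savez('feel3.npz',s=s,z=z)
```

```text
-19.5 [-0.3  1.5  3.2] -19.34
-21.0 [0.9 2.1 3.4] -20.94
-22.5 [-0.4  2.4  2.6] -22.6
-24.0 [0.5 2.3 3. ] -24.14
-25.5 [0.4 1.5 1.9] -25.62
-27.0 [-0.   1.1  1.2] -27.13
-28.5 [-0.2  1.6  1.8] -28.64
-30.0 [-0.5  0.8  1.3] -30.11
-31.5 [-0.3  1.4  2.3] -31.62
18.3333 0.25341339441454935
```

Run:
```python
from feel import *
f0=np.load('feel.npz')['f0']; e=np.load('feel3.npz'); s=float(e['s']); z=float(e['z'])
fn=lambda:read_state()['force']-f0
for i in range(8):
    s-=.0015; at(s,z); f=fn(); st=read_state(); print(round(s*1e3,1),f.round(1),((st['tool_pos'][:2]-C)@U*1e3).round(2))
    if f[:2]@U>4: break
print(st['time'],st['tool_pos'][2]); np.savez('feel4.npz',s=s,z=z)
```

```text
-33.0 [-0.1  1.1  2.3] -33.13
-34.5 [-0.   1.7  2.3] -34.64
-36.0 [0.5 1.1 2.3] -36.11
-37.5 [-0.4  1.   2.7] -37.64
-39.0 [0.1 1.8 2.6] -39.09
-40.5 [-0.1  1.1  2.7] -40.65
-42.0 [2.2 5.9 3.9] -41.39
20.0833 0.2533514730644387
```

Run:
```python
from feel import *
f0=np.load('feel.npz')['f0']; z=float(np.load('feel4.npz')['z']); s=-.0247
fn=lambda:read_state()['force']-f0
at(s,z,.1); print(fn().round(1))
for i in range(14):
    z-=.001; at(s,z); f=fn(); print(round(z*1e3,1),f.round(1))
    if f[2]>9.8: break
hold(.1); print(fn().round(1),read_state()['tool_pos'][2])
at(s,.30,.3); X=np.array([np.cos(YAW),np.sin(YAW)])
D=C-.06*X*0+X*(.06-.154)   # dish when out: centre-154 => slot-94
print('dish exp',D)
# look from above: tool placed ahead-behind so dish is in view
move_pose([*(D-.10*X),.40],tool(YAW)); snap('d1'); print(read_state()['time'])
```

```text
[0.  2.1 2.4]
252.4 [-0.6  2.2  2.2]
251.4 [0.1 3.2 5.5]
250.4 [0.  3.3 7.5]
249.4 [0.8 3.6 7.7]
248.4 [-1.2  4.2  9.4]
247.4 [-1.6  4.   9.9]
[-1.6  4.   9.6] 0.24811392629010612
dish exp [ 0.44863119 -0.31195235]
23.2667
```

View pics/d1.png

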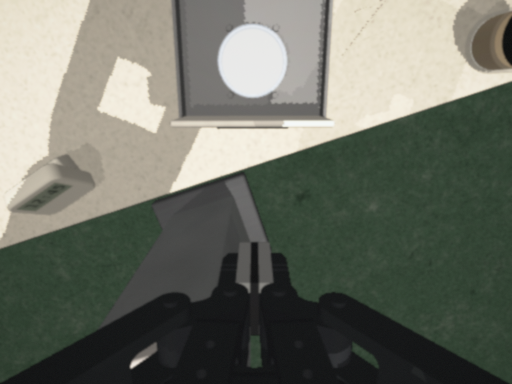

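The drawer is out. The white dish sits at about (253,61) with the front panel at row 124, clear of the fingers. I'll take a second view and triangulate.

```bash
cat > dish.py <<'E'
from feel import *
def circ(n):
    im=cv2.imread(f'pics/{n}.png'); h=cv2.cvtColor(im,cv2.COLOR_BGR2HSV)
    m=cv2.inRange(h,(0,0,200),(180,60,255)); m=cv2.morphologyEx(m,cv2.MORPH_OPEN,np.ones((5,5)))
    r=[]
    for k in cv2.findContours(m,0,2)[0]:
        A=cv2.contourArea(k); (c,rad)=cv2.minEnclosingCircle(k)
        if A>1500 and A/(np.pi*rad**2)>.85: r.append((cv2.fitEllipse(k),A))
    return r
E
python3 - <<'E'
from dish import *
X=np.array([np.cos(YAW),np.sin(YAW)]); D=np.array([.4486,-.3120])
move_linear([*(D-.05*X+.04*U),.40],v=.3); snap('d2')
r=[circ('d1'),circ('d2')]; print(r)
cs=[cam('wrist',np.load(f'pics/{n}.npz')) for n in('d1','d2')]
p=[a[0][0][0] for a in r]
T=tri(cs,p); print('tri',T,[cast(c,q,.037)[0].round(4).tolist() for c,q in zip(cs,p)],read_state()['time'])
print([(q[0][0][1][0]/341.09*np.dot(T-c[2],c[1][:,2])) for q,c in zip(r,cs)])
E
```

```text
[[(((252.3324432373047, 60.3026237487793), (67.97584533691406, 72.0661849975586), 178.5578155517578), 3843.0)], [(((295.4375, 117.09794616699219), (62.787113189697266, 65.8713607788086), 32.38444519042969), 3240.0)]]
tri [ 0.44962657 -0.31195169  0.03687984] [[0.4497, -0.3121, 0.037], [0.4496, -0.3118, 0.037]] 23.6833
[np.float64(0.061762754302269685), np.float64(0.05964782886142597)]
```

Run:
```python
from dish import *
D=np.array([.4496,-.3120])
open_jaws(); move_linear([*D,.30],v=.25); move_linear([*D,.192],v=.08)
s=read_state(); print(s['tool_pos'],s['force'],s['time'])
gripper_close(); s=read_state(); print('grip',s['grip_width'],s['grasp_force'],s['force'],s['time'])
move_linear([*D,.21],v=.04); s=read_state(); print(s['grip_width'],s['grasp_force'],s['force'])
move_linear([*D,.33],v=.15); s=read_state(); print(s['grip_width'],s['grasp_force'],s['force'],s['time'])
snap('e1')
```

```text
[ 0.44979023 -0.31212403  0.19246793] [0.36481947 0.69419799 0.65875642] 26.5917
grip 0.056805521668580106 62.19665738695767 [-1.78071284  1.49900783 10.35813562] 26.9917
0.05654170759787664 63.61679629655555 [-1.30709866 -0.70035053  0.09658764]
0.05645240860174729 63.61080453498289 [ 0.0095337   0.2166942  -1.22136366] 28.5417
```

View pics/e1.png

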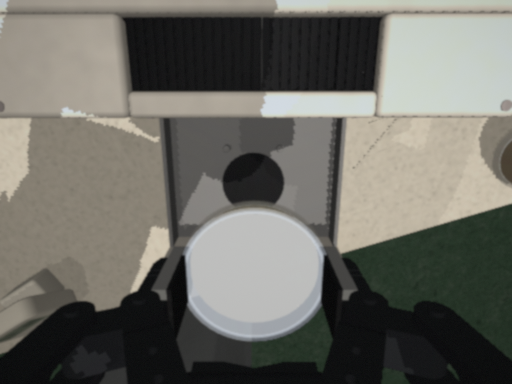

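The dish is held level between the pads, at (255,272), with the drawer empty behind it. I'll carry it to the block.

Run:
```python
from dish import *
B=np.array([.44,.089])
move_linear([*B,.33],v=.2); snap('p1'); move_linear([*B,.25],v=.12); move_linear([*B,.200],v=.08); hold(.2)
f0=read_state()['force']; z=.2; print(f0,read_state()['grip_width'])
for i in range(14):
    z-=.0008; move_linear([*B,z],v=.03); f=read_state()['force']-f0
    if f[2]>2: break
s=read_state(); print('contact',z,s['tool_pos'],f,s['time'])
```

```text
[ 0.13299363  0.88132435 -0.13236781] 0.05672969194137441
contact 0.19360000000000005 [0.44009118 0.08901091 0.19391203] [-2.01025526 -1.79552191  6.82361181] 34.5917
```

View pics/p1.png

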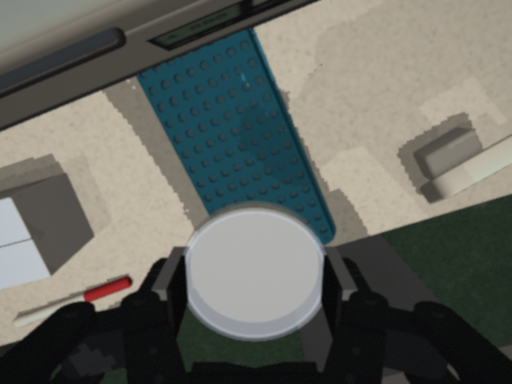

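The contact height matches the block top (expected 0.193). The view shows the block's near corner at (325,235), with the dish hanging at (255,272). Now I'll release, back off and check.

Run:
```python
from dish import *
B=np.array([.44,.089])
open_jaws(); print(read_state()['force']); move_linear([*B,.22],v=.06); move_linear([.36,.12,.40],v=.25); snap('q1'); move_linear([.38,.08,.42],v=.25); snap('q2')
r=[circ('q1'),circ('q2')]; cs=[cam('wrist',np.load(f'pics/{n}.npz')) for n in('q1','q2')]
try:
    p=[a[0][0][0] for a in r]; T=tri(cs,p); print('dish top',T)
except Exception as e: print(e,r)
print(read_state()['time'])
cv2.imwrite('pics/q1t.png',np.hstack([cv2.imread('pics/q1.png')[:300],grab_frame('top')[:300,:,::-1]])[:, :1024])
g=cv2.imread('pics/q1t.png'); cv2.imwrite('pics/q1t.png',cv2.resize(g,(800,int(300*800/1024))))
```

```text
[ 0.6737607   0.8377564  -0.62762725]
dish top [0.43972021 0.08808857 0.03705735]
36.9833
```

View pics/q1t.png

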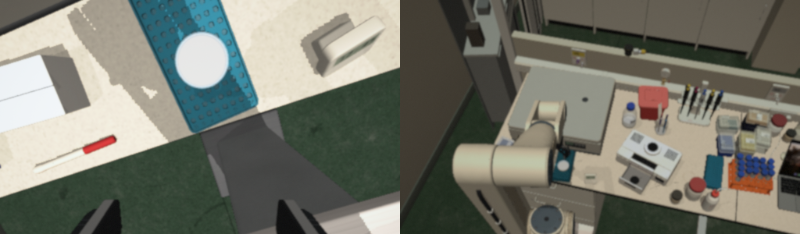

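The dish lies flat on the block at about (203,60), with block showing all round it. Its top is at z = 0.037, the drawer is out, and the other things are undisturbed.

```bash
python3 -c "
from cell import *
print(close_job())"
```

```text
the job is handed in; nothing more can be done
None
```

The release was pressed, the drawer slid out, and the dish now lies flat with its whole base on the cooling block; I handed the job in after about 37 s of robot time.

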